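# Test the ratchet of the empty flask press

### The job

Two small denture-flask presses stand on the counter. On the empty one with the red lever grip, test the ratchet: swing the lever anticlockwise (seen from above) all the way back to its stop, where it should run free and leave the red pointer standing, then swing it clockwise, where it grips, just until the pointer lies in the green band of the dial, and let go. Turn the pointer only by the lever, and leave the lever with the black grip where it is: the flask in that press is under pressure.

Things in the scene. Friction and masses are not known exactly. Their poses are not given: they have to be found in the camera images.
- red_grip (a point): Centre, half-way up, of the upright red round grip (22 mm diameter, 50 mm high, rigidly fixed to the lever) at the end of the empty press's lever; about 198 mm above the counter, 110 mm from the press's vertical axis. The lever is a flat steel bar 20 mm wide whose top is 25 mm below this point; it swings level about the press's axis. Swinging it takes about 1 N at the grip when free and about 3 to 4 N when the ratchet grips; it stays where it is left.
- red_pointer: Red pointer and toothed steel ratchet wheel of the empty press, which turn together. Origin: on the press's vertical axis (about which lever and pointer both turn), at the pointer's underside, 150 mm above the counter. Its x axis points along the pointer, whose tip is 56 mm out; the pointer lies on a white dial disc of 64 mm radius with a green band at the rim, on the side away from the lever. Must not be pushed by hand.
- red_lever (a joint): Swing angle of the empty press's lever, rad: 0 at its clockwise stop, growing anticlockwise seen from above, 1.75 at the anticlockwise stop. Starts at 0.02 to 0.35. Turning anticlockwise the ratchet runs free over its 15 teeth; turning clockwise it takes the pointer along after at most one tooth (0.42 rad) of lost motion.
- red_dial (a joint): Turn of the red pointer, rad, growing clockwise seen from above. The green band reaches from 0.9 to 1.3, centre 1.1. Starts at 0.2 to 0.5. The lever can only drive it clockwise: going too far cannot be undone.
- black_grip (a point): Centre, half-way up, of the black grip of the other press, built alike but with a round brass flask clamped in it: do not move its lever. The presses stand at about the same distance from the robot, one to its left and one to its right; either can be the red one. The axes are at least 300 mm apart.
Things that resemble listed ones, but are neither listed nor needed, are in the scene too. What is shaped like the part that bears red_grip but turquoise is not meant.

How it is judged:
On the way, in this order (a step that is already met when the one before it is completed fails the run):
1. the red-grip lever is swung back anticlockwise to its stop (within 0.3 rad), the pointer still standing short of the green band (value of joint red_lever above 1.45 rad and value of joint red_dial below 0.7 rad), for 0.1 s.
2. the lever, swung clockwise, has carried the pointer into the green band (value of joint red_dial between 0.88 and 1.32 rad and value of joint red_lever below 1.45 rad), for 0.1 s.
At the end, for the whole second after the job is handed in: The red pointer stands at rest in the green band (dial reading 0.88 to 1.32 rad), the lever is clear of its back stop (below 1.45 rad), and the black grip is within 15 mm of where it was (all of step 2 and velocity of joint red_dial below 0.05 rad/s and distance of black_grip from where it was at the start of the episode below 0.015 m); the robot touches nothing.
It fails at once if the black-grip press's lever is moved by more than 15 mm (distance of black_grip from where it was at the start of the episode above 0.015 m).
It fails at once if the pointer or its wheel is pushed directly by the robot (over 2 N) (contact force between red_pointer and the fingers above 2 N or contact force between red_pointer and the arm above 2 N).
It also fails if it takes over 42 s, if anything falls off the work surface, if the arm or the gripper's body presses on something with over 40 N, if the wrist force passes 120 N, or if a joint passes its speed limit or range.

### The arm

A 7-joint arm with a two-finger parallel gripper is mounted at the origin on the work surface. World frame = base frame: x ahead of the robot, y to its left, z up, the work surface at z = 0. Lengths are in m, angles in rad, forces in N, time in s.
With the tool pointing down it reaches from about 0.425 to 0.875 m from the base axis. Payload 4.7 kg.
Tool frame: the origin (TCP) lies at the very end of the fingers, on their centre line; the grasp point (between the pads) lies 19 mm behind it; x points along the fingers, z is the direction in which the jaws open and shut, and the axes are right-handed (so a half turn about x gives the same grasp; the last joint's range is limited). The gripper opens to 87 mm and grips with 3 to 60 N. Pads are 19 mm wide; open, the fingers measure 117 mm over their backs; the gripper's body (75 mm by 190 mm) begins 51 mm behind the grasp point.
Start: joints at [-1.333, 0.321, -0.07, 1.45, 0.023, 1.371, -0.057], TCP at [0.144, 0.634, 0.223] pointing down, gripper open.
Joint ranges: [-2.86, 2.86], [-0.3, 2.09], [-1.38, 1.24], [0.06, 2.45], [-1.56, 4.7], [0.09, 2.05], [-2.69, 2.69]. Speed limits (rad/s): [2.57, 2.57, 3.14, 3.14, 3.14, 3.14, 3.14].

### API

Orientations are given as a rotation vector (axis times angle).
In Python, from bench import telemetry, viewer, workorder gives the robot as it stands.
- The arm moves only by the shell command python3 -m creep 'ROWS' [FORCE]. ROWS is JSON, a list of rows, each an object of numbers: "fingers": the opening, from 0 (shut) to 1 (fully open); "x", "y", "z": the shift along the tool's x, y, z in units of 40 mm (1.0 is 40 mm); "twist": the turn about the tool's x in units of 5 degrees (1.0 is 5 degrees). In form: [{"fingers": .., "x": .., "y": .., "z": .., "twist": ..}, ...]. A call has 1 to 20 rows; each row is the pose to reach, as a shift and turn from the pose commanded when the call began, along the tool's axes at that moment; what a row does not reach only later rows make up. A row lasts 1/12 s, in which the tool goes at most 41.7 mm and 7.16 degrees, less where a joint would pass 70% of its speed; a pose out of reach is approached as far as the arm can. A call with a gripper value outside its range is refused whole. The fingers move at their own pace and stop on an object; FORCE is the grip in N (left out, the last holds). Time passes only in rows, so rows that repeat a pose let the fingers close. It gives the time, the measured TCP pose, the force and the opening at its end, in the units of the state.
- telemetry.get_state(): the state, without advancing time (a new reading comes with each control period).
- viewer.get_image(name): name is "side" or "top" or "wrist"; returns a dict with "pixels" (400x640x3 uint8, red, green, blue), "z_map" (400x640 float32, m along the optical axis (not along the pixel's ray), 0 where there is no reading), "K" (3x3 intrinsics, pixels), "xyz" and "attitude" of the camera in the world. Camera axes: x right, y up, looking along -z (the intrinsics and any distortion apply to the point x, -y, -z); pixel columns grow to the right and rows downward; lengths in m; the calibration is good to about 2 mm. A picture is of the moment at which its call begins.
- workorder.close_job(): hands the job in, once; it reports no verdict.
The state is a dict: "time": time; "joint_positions": joint angles; "qd": joint speeds; "joint_torque": joint torques, N m; "position": TCP position; "tool_rot": TCP orientation; "ft_force": force on the tool from outside, world axes, zero at the start; "torque": the same for the moment, N m; "grip_width": opening from 0.0 (shut) to 1.0 (fully open).
Only numpy, scipy, OpenCV 4.12 (cv2) and the standard library are available. Lean on these libraries where they do the work, as an engineer would, in place of code of your own. Each camera call takes 0.05 s, during which the arm holds its last target.

## Working session

There is one attempt and no reset: what is moved stays moved. The work goes in short steps, Python scripts to look and compute and a shell command to move; the robot and the scene stay as the last step left them, time stands still between calls to the robot, and variables do not carry over. Pictures are saved under pics/ and viewed, and the job is handed in when it is done.

```bash
mkdir -p pics; ls; python3 - <<'E'
from bench import telemetry, viewer
import cv2
s=telemetry.get_state()
for k,v in s.items(): print(k,v)
for n in ["side","top","wrist"]:
    im=viewer.get_image(n)
    cv2.imwrite(f"pics/{n}0.png",im["pixels"][:,:,::-1])
    print(n,im["K"],im["xyz"],im["attitude"],im.keys())
E
```

```text
pics
time 0.0
joint_positions [-1.33289205  0.32184373 -0.07008561  1.45168308  0.02262152  1.37077977
 -0.05691293]
qd [ 0.00057177  0.00016358 -0.00198738 -0.0007231  -0.00077978 -0.00139077
  0.00041712]
joint_torque [-1.03309515e-05 -4.91314960e+01 -4.04216917e-01 -3.12512612e+01
 -6.39030640e-02  4.41066083e-02  2.10506696e-04]
position [0.14419446 0.63323775 0.22144401]
tool_rot [-1.04407974  1.30824601  1.04191903]
ft_force [0.29239465 0.16498657 0.68762776]
torque [-0.06169275 -0.0234372   0.03489327]
grip_width 1.0010643267580497
side [[417.71258772   0.         321.87694982]
 [  0.         417.71258772 199.08510185]
 [  0.           0.           1.        ]] [-0.00991837 -0.58981173  0.62199324] [ 0.9665686  -0.33377899 -0.57268568] dict_keys(['pixels', 'z_map', 'K', 'xyz', 'attitude'])
top [[520.77055382   0.         314.18148147]
 [  0.         520.77055382 193.35461907]
 [  0.           0.           1.        ]] [0.39474945 0.03968047 1.29781706] [ 0.03089299 -0.04497618 -1.58611535] dict_keys(['pixels', 'z_map', 'K', 'xyz', 'attitude'])
wrist [[320.67687615   0.         326.08043336]
 [  0.         320.67687615 200.68902452]
 [  0.           0.           1.        ]] [0.06879518 0.65046692 0.38396587] [-0.24339305 -0.19089837  1.3372587 ] dict_keys(['pixels', 'z_map', 'K', 'xyz', 'attitude'])
```

View pics/top0.png

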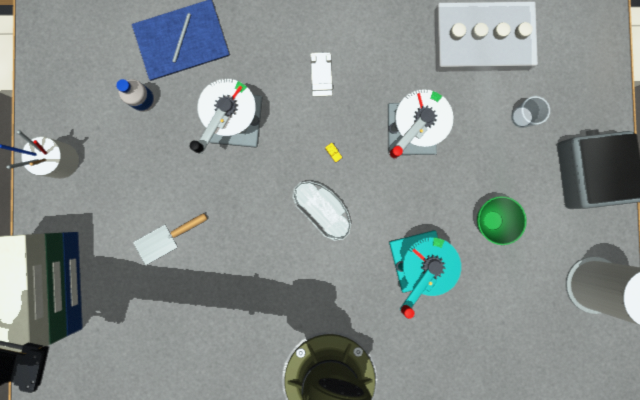

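View pics/side0.png

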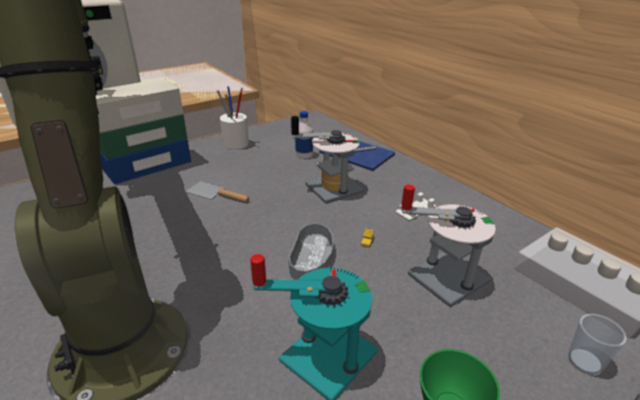

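View pics/wrist0.png

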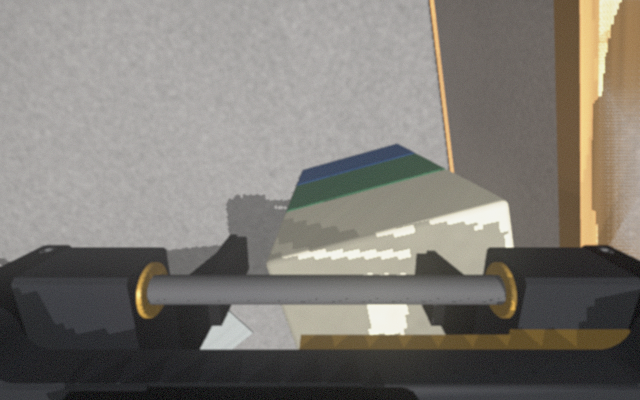

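Top view: red press on the robot's right, hub ~(425,117), red grip ~(397,152). Black press on the left, hub ~(226,105). Turquoise decoy at ~(433,266). I'll measure from an enlarged crop.

```bash
cat > h.py <<'E'
import numpy as np, cv2
from scipy.spatial.transform import Rotation as R
from bench import telemetry, viewer
def ray(im,u,v):
    K=im["K"]; d=np.array([(u-K[0,2])/K[0,0],-(v-K[1,2])/K[1,1],-1.0])
    return np.array(im["xyz"]), R.from_rotvec(im["attitude"]).as_matrix()@d
def at_z(im,u,v,z):
    o,d=ray(im,u,v); return o+d*(z-o[2])/d[2]
def at_depth(im,u,v):
    o,d=ray(im,u,v); return o+d*im["z_map"][int(round(v)),int(round(u))]
def proj(im,p):
    c=R.from_rotvec(im["attitude"]).as_matrix().T@(np.array(p)-im["xyz"]); K=im["K"]
    return K[0,0]*c[0]/-c[2]+K[0,2], K[1,1]*c[1]/c[2]+K[1,2]
def crop(im,u0,v0,u1,v1,s,fn):
    cv2.imwrite(fn,cv2.resize(np.ascontiguousarray(im["pixels"][v0:v1,u0:u1,::-1]),None,fx=s,fy=s,interpolation=cv2.INTER_CUBIC))
E
python3 - <<'E'
from h import *
im=viewer.get_image("top")
crop(im,370,75,470,175,6,"pics/topc.png")
p=im["pixels"].astype(int)
m=(p[...,0]>140)&(p[...,1]<80)&(p[...,2]<80)
m[:,:370]=0;m[:,470:]=0;m[175:]=0;m[:75]=0
n,l,st,c=cv2.connectedComponentsWithStats(m.astype(np.uint8))
print(st,c)
for i in range(1,n):
    z=im["z_map"][l==i]; print(c[i],np.median(z),at_z(im,*c[i],.223),at_z(im,*c[i],.152))
w=(p.min(2)>200); w[:,:370]=0;w[:,470:]=0;w[175:]=0;w[:75]=0
pts=np.argwhere(w)[:,::-1].astype(np.float32)
h=cv2.convexHull(pts); (e)=cv2.fitEllipse(h); print(e, at_z(im,*e[0],.148))
E
```

```text
[[     0      0    640    400 255903]
 [   418     94      4     14     21]
 [   393    146      9     10     76]] [[319.46875965 199.5226707 ]
 [419.71428571 100.28571429]
 [397.         150.57894737]]
[419.71428571 100.28571429] 1.1584994 [ 0.63764344 -0.19377476  0.223     ] [ 0.65368847 -0.20919629  0.152     ]
[397.         150.57894737] 1.0829917 [ 0.53281406 -0.14379859  0.223     ] [ 0.5419343 -0.1559188  0.152    ]
((422.6830139160156, 119.37098693847656), (56.33772659301758, 63.37824249267578), 39.11549758911133) [ 0.61153338 -0.21559311  0.148     ]
```

View pics/topc.png

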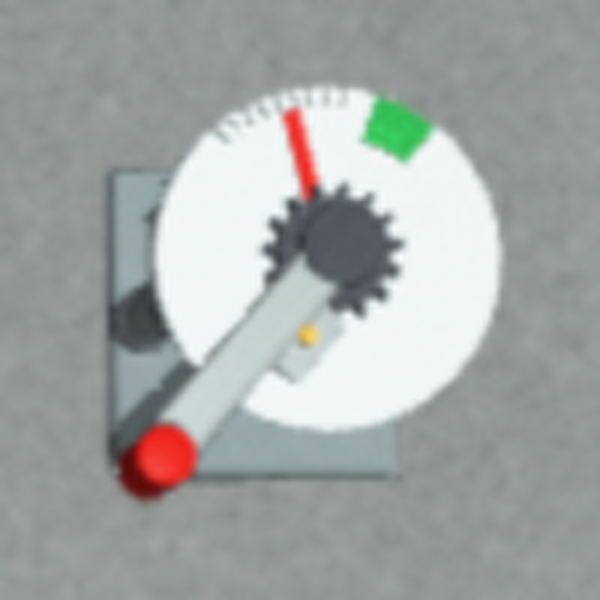

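```bash
python3 - <<'E'
from h import *
im=viewer.get_image("top")
a=at_z(im,424.7,118.0,.148); g=at_z(im,397.7,151.2,.223); t=at_z(im,370+291/6,75+112/6,.152); gr=at_z(im,370+398/6,75+128/6,.148)
print("axis",a,"grip",g,"r",np.linalg.norm((g-a)[:2]))
an=lambda p:np.arctan2(*(p-a)[1::-1])
print("lever ang",an(g),"pointer",an(t),np.linalg.norm((t-a)[:2]),"green",an(gr),"dial",1.1-(an(t)-an(gr)))
# side view check
s=viewer.get_image("side"); print(proj(s,[*g[:2],.198]),proj(s,[*a[:2],.15]))
for q in[(407,197),(464,215)]: print(at_depth(s,*q))
# hub in top view by depth
print(at_depth(im,427.5,115.5), at_depth(im,397.7,151.2))
st=telemetry.get_state(); print(R.from_rotvec(st["tool_rot"]).as_matrix().round(3))
crop(s,370,160,520,310,5,"pics/sidec.png")
E
```

```text
axis [ 0.61455073 -0.22017921  0.148     ] grip [ 0.53149609 -0.14522409  0.223     ] r 0.1118764696649459
lever ang 2.4074092404835756 pointer 0.24140659503627646 0.055674255374471376 green -0.5135676598930399 dial 0.34502574507068373
(np.float64(407.618331955993), np.float64(197.8501977856969)) (np.float64(462.1597287214938), np.float64(222.3036789080015))
[ 0.52503289 -0.14875791  0.20405527]
[ 0.60365921 -0.22680987  0.17540553]
[ 0.61355665 -0.21887151  0.18130325] [ 0.53167731 -0.14546912  0.22157563]
[[-0.    -0.975  0.222]
 [-0.001  0.222  0.975]
 [-1.    -0.    -0.001]]
```

View pics/sidec.png

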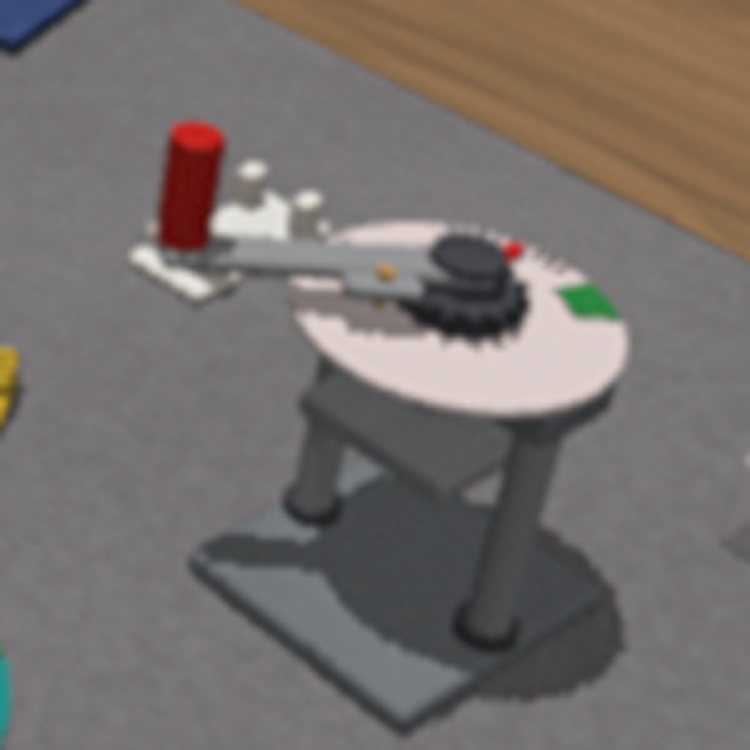

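Red press (right side): axis ≈ (0.614,-0.220), grip ≈ (0.5315,-0.145), lever at world angle 2.41, dial ≈ 0.345. The green band is ~0.75 rad clockwise of the pointer. First I raise the tool and travel part of the way.

```bash
python3 -m creep '[{"fingers":1,"x":-1,"y":0,"z":0,"twist":0},{"fingers":1,"x":-2,"y":-0.3,"z":-0.2,"twist":0.6},{"fingers":1,"x":-2.7,"y":-0.9,"z":-0.7,"twist":1.8},{"fingers":1,"x":-3,"y":-1.5,"z":-1.2,"twist":3},{"fingers":1,"x":-3,"y":-2.1,"z":-1.6,"twist":4.2},{"fingers":1,"x":-3,"y":-2.7,"z":-2.1,"twist":5.4},{"fingers":1,"x":-3,"y":-3.3,"z":-2.5,"twist":6.6},{"fingers":1,"x":-3,"y":-3.9,"z":-3.0,"twist":7.8},{"fingers":1,"x":-3,"y":-4.5,"z":-3.4,"twist":9},{"fingers":1,"x":-3,"y":-5.1,"z":-3.9,"twist":10.2},{"fingers":1,"x":-3,"y":-5.7,"z":-4.3,"twist":11.4},{"fingers":1,"x":-3,"y":-6.3,"z":-4.8,"twist":12.6},{"fingers":1,"x":-3,"y":-6.9,"z":-5.3,"twist":13.8},{"fingers":1,"x":-3,"y":-7.5,"z":-5.7,"twist":15},{"fingers":1,"x":-3,"y":-8.0,"z":-6.1,"twist":16.2},{"fingers":1,"x":-3,"y":-8.4,"z":-6.5,"twist":17.4},{"fingers":1,"x":-3,"y":-8.6,"z":-6.6,"twist":18}]'
cat >> h.py <<'E'
def goal(x,y,z,jaw):
    s=telemetry.get_state(); M=R.from_rotvec(s["tool_rot"]).as_matrix(); p=np.array(s["position"])
    d=M.T@(np.array([x,y,z])-p)/.04
    j=np.arctan2(M[1,2],M[0,2]); t=(j-jaw+np.pi)%(2*np.pi)-np.pi
    print("p",p.round(4),"jaw",j.round(3),"units xyz",d.round(2),"twist",(np.degrees(t)/5).round(2),"q",np.round(s["joint_positions"],2),"F",np.round(s["ft_force"],2),"w",round(s["grip_width"],3),"t",round(s["time"],2))
E
python3 -c "
from h import *
goal(.5315,-.1453,.29,-2.30)"
```

```text
time: 1.72
position: [0.4234, 0.296, 0.343]
tool_rot: [0.183, 1.562, -0.184]
ft_force: [-0.1, 0.1, -0.6]
grip_width: 1.003
p [0.4234 0.296  0.343 ] jaw -0.234 units xyz [  1.34 -10.1    5.19] twist 23.67 q [-0.97 -0.    0.31  1.59  0.    1.56 -0.9 ] F [-0.09  0.13 -0.57] w 1.003 t 1.72
```

```bash
python3 -m creep '[{"fingers":1,"x":0,"y":-0.5,"z":0.25,"twist":1.2},{"fingers":1,"x":0,"y":-1.05,"z":0.55,"twist":2.5},{"fingers":1,"x":0,"y":-1.6,"z":0.8,"twist":3.8},{"fingers":1,"x":0,"y":-2.2,"z":1.1,"twist":5.1},{"fingers":1,"x":0,"y":-2.8,"z":1.4,"twist":6.4},{"fingers":1,"x":0,"y":-3.4,"z":1.7,"twist":7.7},{"fingers":1,"x":0,"y":-4.0,"z":2.0,"twist":9},{"fingers":1,"x":0,"y":-4.6,"z":2.35,"twist":10.3},{"fingers":1,"x":0,"y":-5.2,"z":2.7,"twist":11.6},{"fingers":1,"x":0,"y":-5.8,"z":3.0,"twist":12.9},{"fingers":1,"x":0,"y":-6.4,"z":3.3,"twist":14.2},{"fingers":1,"x":0,"y":-7.0,"z":3.6,"twist":15.5},{"fingers":1,"x":0,"y":-7.6,"z":3.9,"twist":16.8},{"fingers":1,"x":0,"y":-8.2,"z":4.2,"twist":18.1},{"fingers":1,"x":0,"y":-8.8,"z":4.5,"twist":19.4},{"fingers":1,"x":0.2,"y":-9.3,"z":4.8,"twist":20.7},{"fingers":1,"x":0.5,"y":-9.7,"z":5.0,"twist":22},{"fingers":1,"x":0.9,"y":-10.0,"z":5.15,"twist":23.1},{"fingers":1,"x":1.3,"y":-10.1,"z":5.2,"twist":23.7},{"fingers":1,"x":1.3,"y":-10.1,"z":5.2,"twist":23.7}]'
python3 - <<'E'
from h import *
goal(.5315,-.1453,.182,-2.30)
im=viewer.get_image("wrist"); cv2.imwrite("pics/w1.png",im["pixels"][:,:,::-1])
E
```

```text
time: 3.38
position: [0.5325, -0.1415, 0.2876]
tool_rot: [1.717, 0.776, -1.725]
ft_force: [-1.4, 1.3, -0.5]
grip_width: 1.002
p [ 0.5325 -0.1415  0.2876] jaw -2.296 units xyz [2.64 0.05 0.08] twist 0.04 q [-0.49  0.1   0.76  1.62 -0.06  1.46 -2.02] F [-1.35  1.25 -0.53] w 1.002 t 3.38
```

View pics/w1.png

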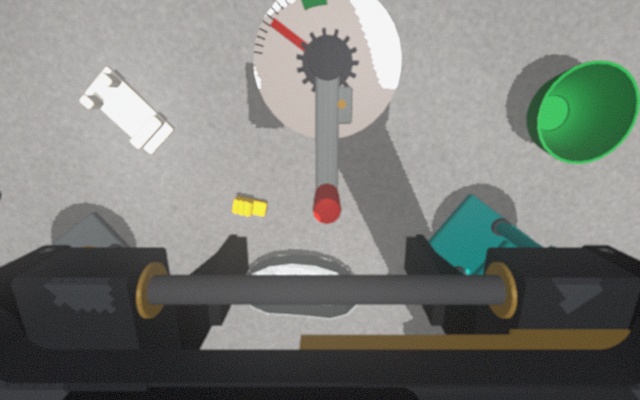

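Wrist view: red grip at (327,205) centred between the jaws, lever pointing straight up the image, jaw axis tangential. Descending and closing.

```bash
python3 -m creep '[{"fingers":1,"x":0.6,"y":0,"z":0.05,"twist":0},{"fingers":1,"x":1.2,"y":0.05,"z":0.05,"twist":0},{"fingers":1,"x":1.8,"y":0.05,"z":0.05,"twist":0},{"fingers":1,"x":2.3,"y":0.05,"z":0.05,"twist":0},{"fingers":1,"x":2.6,"y":0.05,"z":0.05,"twist":0},{"fingers":1,"x":2.6,"y":0.05,"z":0.05,"twist":0},{"fingers":0.5,"x":2.6,"y":0.05,"z":0.05,"twist":0},{"fingers":0.35,"x":2.6,"y":0.05,"z":0.05,"twist":0},{"fingers":0.35,"x":2.6,"y":0.05,"z":0.05,"twist":0},{"fingers":0.35,"x":2.6,"y":0.05,"z":0.05,"twist":0},{"fingers":0.35,"x":2.6,"y":0.05,"z":0.05,"twist":0}]' 15
python3 - <<'E'
from h import *
goal(.5315,-.1453,.182,-2.30)
im=viewer.get_image("wrist"); cv2.imwrite("pics/w2.png",im["pixels"][:,:,::-1])
im=viewer.get_image("side"); crop(im,350,100,510,260,4,"pics/s2.png")
E
```

```text
time: 4.35
position: [0.535, -0.1429, 0.1874]
tool_rot: [1.719, 0.776, -1.716]
ft_force: [0.1, 0.1, 0.2]
grip_width: 0.705
p [ 0.535  -0.1429  0.1874] jaw -2.292 units xyz [ 0.14 -0.03  0.1 ] twist 0.09 q [-0.47  0.16  0.76  1.77 -0.12  1.26 -1.97] F [0.08 0.09 0.19] w 0.705 t 4.35
```

View pics/w2.png

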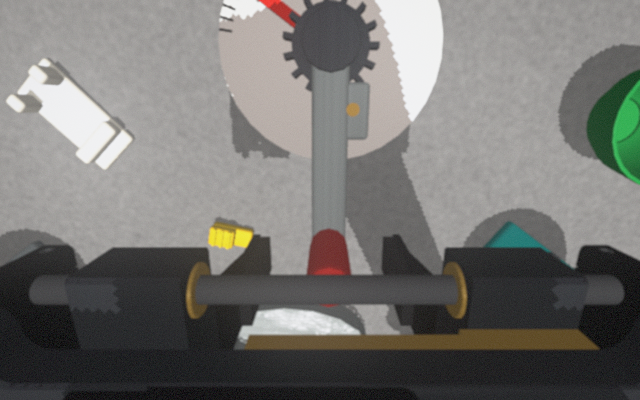

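View pics/s2.png

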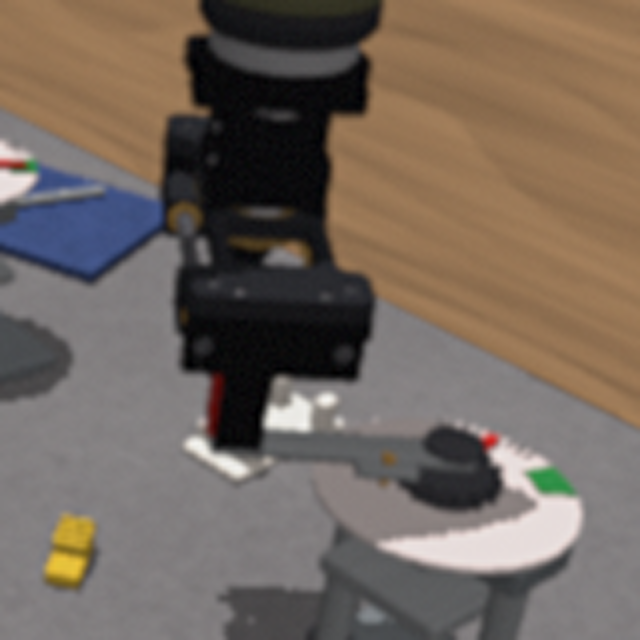

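Grip (328,270) sits between the fingers in the wrist view; the tips are just above the lever. Closing with a 4 mm correction.

```bash
python3 -m creep '[{"fingers":0.4,"x":0.05,"y":0,"z":0.1,"twist":0},{"fingers":0.3,"x":0.05,"y":0,"z":0.1,"twist":0},{"fingers":0.2,"x":0.05,"y":0,"z":0.1,"twist":0},{"fingers":0.2,"x":0.05,"y":0,"z":0.1,"twist":0},{"fingers":0.2,"x":0.05,"y":0,"z":0.1,"twist":0},{"fingers":0.2,"x":0.05,"y":0,"z":0.1,"twist":0},{"fingers":0.2,"x":0.05,"y":0,"z":0.1,"twist":0},{"fingers":0.2,"x":0.05,"y":0,"z":0.1,"twist":0},{"fingers":0.2,"x":0.05,"y":0,"z":0.1,"twist":0}]' 15
python3 - <<'E'
from h import *
goal(.5315,-.1453,.182,-2.30)
E
```

```text
time: 5.2
position: [0.5318, -0.1455, 0.1845]
tool_rot: [1.717, 0.778, -1.717]
ft_force: [-0.0, 1.7, -1.1]
grip_width: 0.246
p [ 0.5318 -0.1455  0.1845] jaw -2.292 units xyz [ 0.06 -0.01  0.  ] twist 0.1 q [-0.47  0.16  0.76  1.77 -0.11  1.26 -1.97] F [-0.04  1.71 -1.06] w 0.246 t 5.2
```

```bash
python3 -m creep '[{"fingers":0.2,"x":0,"y":0.01,"z":0.24,"twist":-1},{"fingers":0.2,"x":0,"y":0.04,"z":0.48,"twist":-2},{"fingers":0.2,"x":0,"y":0.09,"z":0.71,"twist":-3},{"fingers":0.2,"x":0,"y":0.17,"z":0.94,"twist":-4},{"fingers":0.2,"x":0,"y":0.26,"z":1.16,"twist":-5},{"fingers":0.2,"x":0,"y":0.37,"z":1.38,"twist":-6},{"fingers":0.2,"x":0,"y":0.37,"z":1.38,"twist":-6}]' 15
python3 - <<'E'
from h import *
goal(.6145+.11*np.cos(2.41+.5236),-.220+.11*np.sin(2.41+.5236),.184,-2.30+.5236)
im=viewer.get_image("top"); crop(im,340,60,480,180,5,"pics/t3.png")
E
```

```text
time: 5.78
position: [0.5069, -0.199, 0.1845]
tool_rot: [1.354, 1.106, -1.352]
ft_force: [4.5, 0.3, -3.4]
grip_width: 0.246
p [ 0.5069 -0.199   0.1845] jaw -1.769 units xyz [ 0.01 -0.01 -0.04] twist 0.09 q [-0.37  0.13  0.76  1.79 -0.1   1.25 -1.35] F [ 4.52  0.32 -3.38] w 0.246 t 5.78
```

View pics/t3.png

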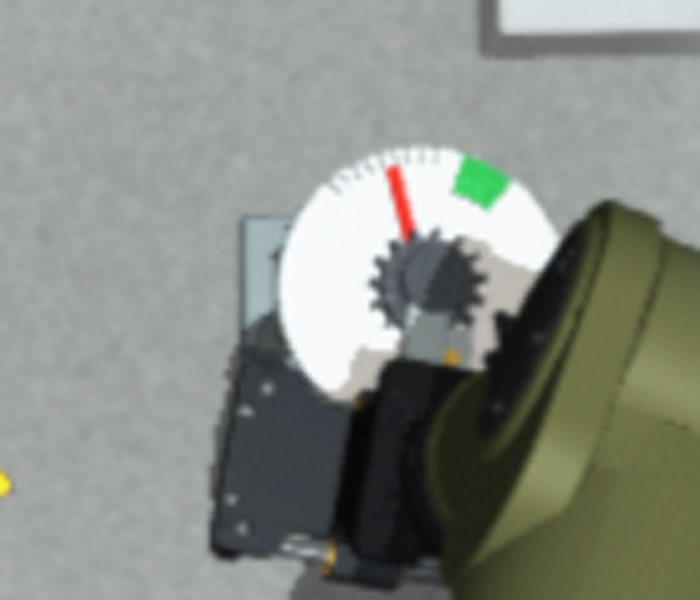

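Top view: the pointer is unmoved, left of the green band, and the lever is following. Continuing.

```bash
python3 -m creep '[{"fingers":0.2,"x":0,"y":0.01,"z":0.24,"twist":-1},{"fingers":0.2,"x":0,"y":0.04,"z":0.48,"twist":-2},{"fingers":0.2,"x":0,"y":0.09,"z":0.71,"twist":-3},{"fingers":0.2,"x":0,"y":0.17,"z":0.94,"twist":-4},{"fingers":0.2,"x":0,"y":0.26,"z":1.16,"twist":-5},{"fingers":0.2,"x":0,"y":0.37,"z":1.38,"twist":-6},{"fingers":0.2,"x":0,"y":0.50,"z":1.58,"twist":-7},{"fingers":0.2,"x":0,"y":0.64,"z":1.77,"twist":-8},{"fingers":0.2,"x":0,"y":0.81,"z":1.94,"twist":-9},{"fingers":0.2,"x":0,"y":0.81,"z":1.94,"twist":-9},{"fingers":0.2,"x":0,"y":0.81,"z":1.94,"twist":-9}]' 15
python3 - <<'E'
from h import *
f=np.radians(75)
goal(.6145+.11*np.cos(2.41+f),-.220+.11*np.sin(2.41+f),.184,-2.30+f)
E
```

```text
time: 6.75
position: [0.5242, -0.2785, 0.1845]
tool_rot: [0.769, 1.43, -0.767]
ft_force: [4.1, 1.5, -1.9]
grip_width: 0.243
p [ 0.5242 -0.2785  0.1845] jaw -0.985 units xyz [ 0.01 -0.06  0.01] twist 0.06 q [-0.16  0.26  0.71  1.67 -0.18  1.27 -0.4 ] F [ 4.1   1.49 -1.88] w 0.243 t 6.75
```

```bash
python3 -m creep '[{"fingers":0.2,"x":0,"y":0,"z":0.12,"twist":-0.5},{"fingers":0.2,"x":0,"y":0.01,"z":0.24,"twist":-1},{"fingers":0.2,"x":0,"y":0.01,"z":0.24,"twist":-1},{"fingers":0.2,"x":0,"y":0.01,"z":0.24,"twist":-1}]'
python3 - <<'E'
from h import *
f=np.radians(80)
goal(.6145+.11*np.cos(2.41+f),-.220+.11*np.sin(2.41+f),.184,-2.30+f)
E
python3 -m creep '[{"fingers":0.2,"x":0,"y":0,"z":0.12,"twist":-0.5},{"fingers":0.2,"x":0,"y":0.01,"z":0.24,"twist":-1},{"fingers":0.2,"x":0,"y":0.01,"z":0.24,"twist":-1},{"fingers":0.2,"x":0,"y":0.01,"z":0.24,"twist":-1}]'
python3 - <<'E'
from h import *
f=np.radians(85)
goal(.6145+.11*np.cos(2.41+f),-.220+.11*np.sin(2.41+f),.184,-2.30+f)
im=viewer.get_image("top"); crop(im,340,60,480,180,5,"pics/t4.png")
E
```

```text
time: 7.08
position: [0.5297, -0.2859, 0.1845]
tool_rot: [0.702, 1.454, -0.699]
ft_force: [4.3, 1.2, -2.4]
grip_width: 0.245
p [ 0.5297 -0.2859  0.1845] jaw -0.898 units xyz [ 0.01 -0.06  0.01] twist 0.07 q [-0.13  0.28  0.7   1.65 -0.19  1.28 -0.29] F [ 4.29  1.21 -2.35] w 0.245 t 7.08
time: 7.42
position: [0.5358, -0.293, 0.1845]
tool_rot: [0.634, 1.476, -0.632]
ft_force: [4.3, 1.6, -2.2]
grip_width: 0.245
p [ 0.5358 -0.293   0.1845] jaw -0.81 units xyz [ 0.01 -0.07  0.01] twist 0.07 q [-0.11  0.3   0.69  1.63 -0.2   1.28 -0.2 ] F [ 4.3   1.63 -2.23] w 0.245 t 7.42
```

View pics/t4.png

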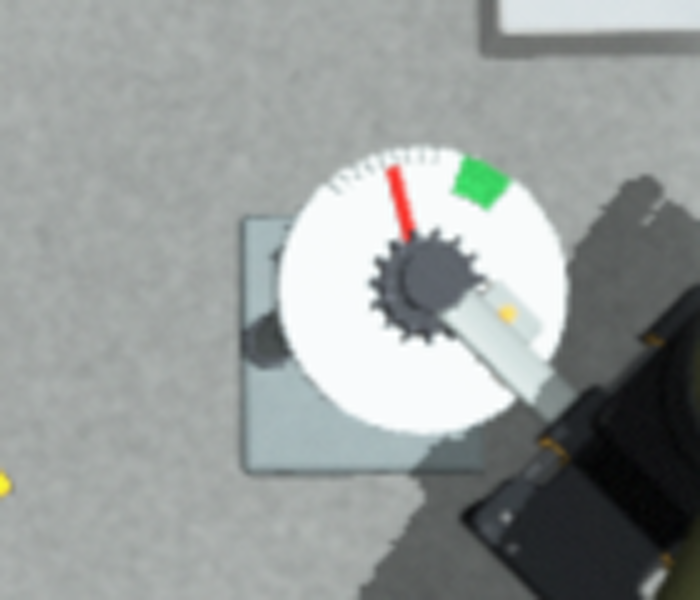

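Pointer still standing, lever carried well back (hub to lower right), and no stop felt yet. Creeping on.

```bash
for i in 1; do python3 -m creep '[{"fingers":0.2,"x":0,"y":0,"z":0.12,"twist":-0.5},{"fingers":0.2,"x":0,"y":0.01,"z":0.24,"twist":-1},{"fingers":0.2,"x":0,"y":0.01,"z":0.24,"twist":-1},{"fingers":0.2,"x":0,"y":0.01,"z":0.24,"twist":-1}]'; done
python3 - <<'E'
from h import *
f=np.radians(90)
goal(.6145+.11*np.cos(2.41+f),-.220+.11*np.sin(2.41+f),.184,-2.30+f)
E
python3 -m creep '[{"fingers":0.2,"x":0,"y":0,"z":0.12,"twist":-0.5},{"fingers":0.2,"x":0,"y":0.01,"z":0.2,"twist":-0.8},{"fingers":0.2,"x":0,"y":0.01,"z":0.2,"twist":-0.8},{"fingers":0.2,"x":0,"y":0.01,"z":0.2,"twist":-0.8}]'
python3 - <<'E'
from h import *
f=np.radians(94)
goal(.6145+.11*np.cos(2.41+f),-.220+.11*np.sin(2.41+f),.184,-2.30+f)
E
```

```text
time: 7.8
position: [0.5426, -0.2996, 0.1846]
tool_rot: [0.567, 1.496, -0.564]
ft_force: [3.5, 2.1, -0.8]
grip_width: 0.247
p [ 0.5426 -0.2996  0.1846] jaw -0.723 units xyz [ 0.01 -0.07  0.01] twist 0.08 q [-0.08  0.32  0.67  1.6  -0.21  1.29 -0.1 ] F [ 3.54  2.06 -0.77] w 0.247 t 7.8
time: 8.13
position: [0.5444, -0.3003, 0.1842]
tool_rot: [0.517, 1.523, -0.506]
ft_force: [-10.3, 13.7, 8.5]
grip_width: 0.246
p [ 0.5444 -0.3003  0.1842] jaw -0.652 units xyz [ 0.   -0.09  0.15] twist 0.08 q [-0.06  0.33  0.66  1.59 -0.21  1.31 -0.02] F [-10.33  13.73   8.49] w 0.246 t 8.13
```

Stop reached (~17 N tangential, lever 1.75 at world angle ≈3.995). Now clockwise, first ~25° and check.

```bash
python3 -m creep '[{"fingers":0.2,"x":0,"y":0.0,"z":-0.12,"twist":0.5},{"fingers":0.2,"x":0,"y":0.01,"z":-0.24,"twist":1},{"fingers":0.2,"x":0,"y":0.02,"z":-0.36,"twist":1.5},{"fingers":0.2,"x":0,"y":0.04,"z":-0.48,"twist":2},{"fingers":0.2,"x":0,"y":0.06,"z":-0.6,"twist":2.5},{"fingers":0.2,"x":0,"y":0.09,"z":-0.71,"twist":3},{"fingers":0.2,"x":0,"y":0.13,"z":-0.83,"twist":3.5},{"fingers":0.2,"x":0,"y":0.17,"z":-0.94,"twist":4},{"fingers":0.2,"x":0,"y":0.21,"z":-1.05,"twist":4.5},{"fingers":0.2,"x":0,"y":0.26,"z":-1.16,"twist":5},{"fingers":0.2,"x":0,"y":0.26,"z":-1.16,"twist":5},{"fingers":0.2,"x":0,"y":0.26,"z":-1.16,"twist":5}]'
cat >> h.py <<'E'
def dial(fn):
    s=telemetry.get_state(); p=s["position"]; L=np.arctan2(p[1]+.220,p[0]-.6145)%(2*np.pi)
    print("p",np.round(p,4),"lever~",round(1.75-(3.995-L),3),"r",np.hypot(p[1]+.22,p[0]-.6145).round(4),"F",np.round(s["ft_force"],1),"t",s["time"])
    im=viewer.get_image("top"); P=im["pixels"].astype(int); crop(im,340,60,480,180,5,fn)
    a=np.array([.6145,-.220])
    m=(P[...,0]>140)&(P[...,1]<90)&(P[...,2]<90)
    g=(P[...,1]>140)&(P[...,0]<110)&(P[...,2]<140)
    def ang(m,z):
        out=[]
        for v,u in np.argwhere(m):
            q=at_z(im,u,v,z)[:2]-a
            if .022<np.hypot(*q)<.066: out.append(q)
        q=np.mean(out,0); return np.arctan2(q[1],q[0]),len(out),np.ptp([np.arctan2(b,c) for c,b in out])
    A,G=ang(m,.152),ang(g,.148); print("ptr",A,"green",G,"dial",1.1+G[0]-A[0])
E
python3 -c "
from h import *
dial('pics/t5.png')"
```

```text
time: 9.13
position: [0.5181, -0.2682, 0.1845]
tool_rot: [0.847, 1.4, -0.845]
ft_force: [4.3, 2.3, -2.4]
grip_width: 0.246
p [ 0.5181 -0.2682  0.1845] lever~ 1.36 r 0.1078 F [ 4.3  2.3 -2.4] t 9.1333
ptr (np.float64(0.22622731557369347), 22, np.float64(0.1511917640254216)) green (np.float64(-0.47666059113189363), 62, np.float64(0.345088839270817)) dial 0.397112093294413
```

View pics/t5.png

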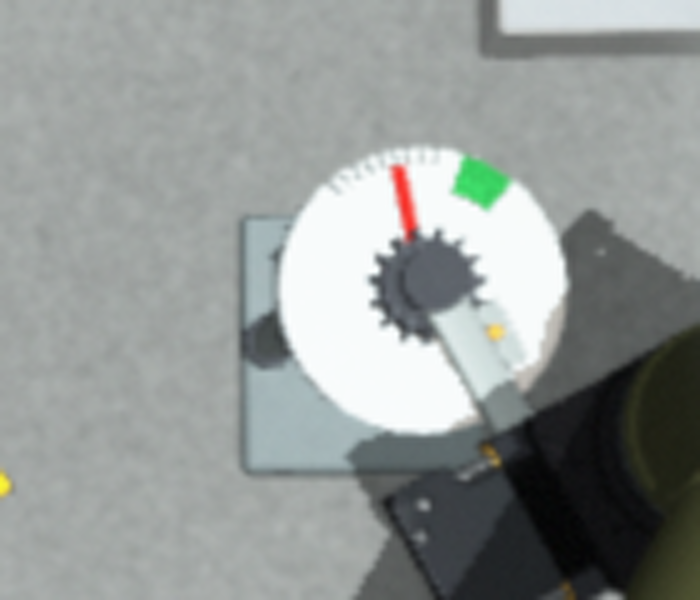

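The pointer has just begun to move (tip 392→398 in the crop) and reads ~0.40, so the pawl is engaged. It needs ~40° more; I'll do 30° and then check.

```bash
python3 -m creep '[{"fingers":0.2,"x":0,"y":0.0,"z":-0.12,"twist":0.5},{"fingers":0.2,"x":0,"y":0.01,"z":-0.24,"twist":1},{"fingers":0.2,"x":0,"y":0.02,"z":-0.36,"twist":1.5},{"fingers":0.2,"x":0,"y":0.04,"z":-0.48,"twist":2},{"fingers":0.2,"x":0,"y":0.06,"z":-0.6,"twist":2.5},{"fingers":0.2,"x":0,"y":0.09,"z":-0.71,"twist":3},{"fingers":0.2,"x":0,"y":0.13,"z":-0.83,"twist":3.5},{"fingers":0.2,"x":0,"y":0.17,"z":-0.94,"twist":4},{"fingers":0.2,"x":0,"y":0.21,"z":-1.05,"twist":4.5},{"fingers":0.2,"x":0,"y":0.26,"z":-1.16,"twist":5},{"fingers":0.2,"x":0,"y":0.31,"z":-1.27,"twist":5.5},{"fingers":0.2,"x":0,"y":0.37,"z":-1.38,"twist":6},{"fingers":0.2,"x":0,"y":0.37,"z":-1.38,"twist":6},{"fingers":0.2,"x":0,"y":0.37,"z":-1.38,"twist":6}]'
python3 -c "
from h import *
dial('pics/t6.png')"
```

```text
time: 10.35
position: [0.5052, -0.2146, 0.1845]
tool_rot: [1.238, 1.189, -1.238]
ft_force: [4.5, -0.7, -4.1]
grip_width: 0.245
p [ 0.5052 -0.2146  0.1845] lever~ 0.847 r 0.1094 F [ 4.5 -0.7 -4.1] t 10.35
ptr (np.float64(-0.27356475329177893), 23, np.float64(0.12906355360932728)) green (np.float64(-0.505569088215424), 50, np.float64(0.315878208932718)) dial 0.867995665076355
```

View pics/t6.png

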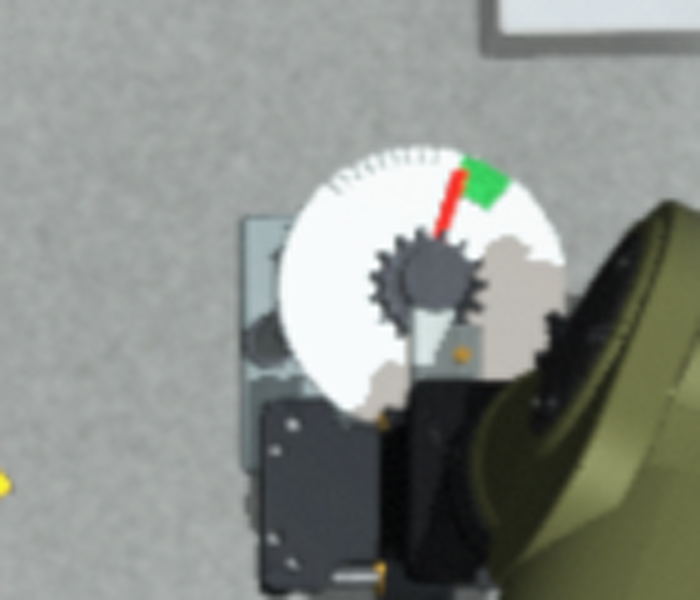

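The pointer lies at the band's near edge (tip (460,172), green 455–508). About 11° more.

```bash
python3 -m creep '[{"fingers":0.2,"x":0,"y":0.0,"z":-0.12,"twist":0.5},{"fingers":0.2,"x":0,"y":0.01,"z":-0.24,"twist":1},{"fingers":0.2,"x":0,"y":0.02,"z":-0.36,"twist":1.5},{"fingers":0.2,"x":0,"y":0.04,"z":-0.48,"twist":2},{"fingers":0.2,"x":0,"y":0.05,"z":-0.53,"twist":2.2},{"fingers":0.2,"x":0,"y":0.05,"z":-0.53,"twist":2.2},{"fingers":0.2,"x":0,"y":0.05,"z":-0.53,"twist":2.2}]'
python3 -c "
from h import *
dial('pics/t7.png')"
```

```text
time: 10.98
position: [0.5075, -0.1939, 0.1845]
tool_rot: [1.378, 1.09, -1.379]
ft_force: [4.2, -1.0, -2.7]
grip_width: 0.25
p [ 0.5075 -0.1939  0.1845] lever~ 0.657 r 0.1101 F [ 4.2 -1.  -2.7] t 10.9833
ptr (np.float64(-0.4579837306278924), 26, np.float64(0.13206511292141143)) green (np.float64(-0.4749616974546181), 39, np.float64(0.345088839270817)) dial 1.0830220331732745
```

View pics/t7.png

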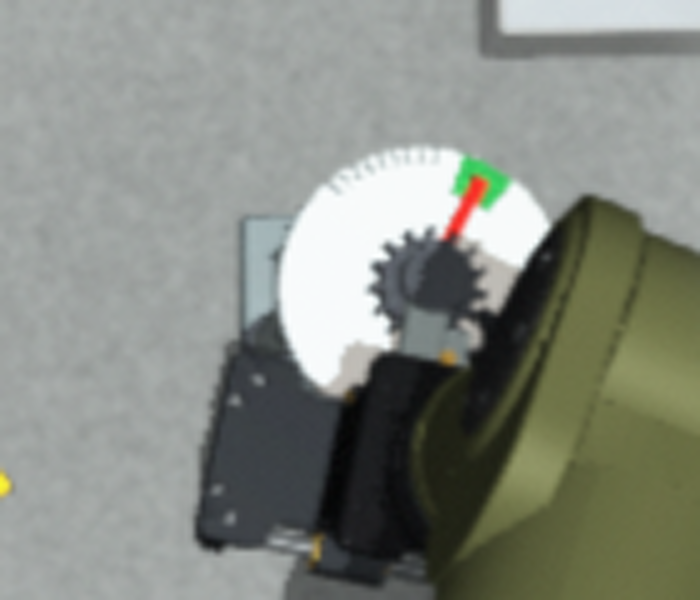

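Pointer is in the middle of the green band (tip (480,180)). Opening and lifting straight up.

```bash
python3 -m creep '[{"fingers":0.7,"x":0,"y":0,"z":0,"twist":0},{"fingers":0.7,"x":0,"y":0,"z":0,"twist":0},{"fingers":0.7,"x":0,"y":0,"z":0,"twist":0},{"fingers":0.7,"x":0,"y":0,"z":0,"twist":0},{"fingers":0.7,"x":0,"y":0,"z":0,"twist":0},{"fingers":0.7,"x":0,"y":0,"z":0,"twist":0},{"fingers":0.7,"x":0,"y":0,"z":0,"twist":0},{"fingers":0.7,"x":0,"y":0,"z":0,"twist":0},{"fingers":0.7,"x":-0.3,"y":0,"z":0,"twist":0},{"fingers":0.7,"x":-0.8,"y":0,"z":0,"twist":0},{"fingers":0.7,"x":-1.4,"y":0,"z":0,"twist":0},{"fingers":0.7,"x":-2.0,"y":0,"z":0,"twist":0},{"fingers":0.7,"x":-2.6,"y":0,"z":0,"twist":0},{"fingers":0.7,"x":-3,"y":0,"z":0,"twist":0},{"fingers":0.7,"x":-3,"y":0,"z":0,"twist":0},{"fingers":0.7,"x":-3,"y":0,"z":0,"twist":0},{"fingers":0.7,"x":-3,"y":0,"z":0,"twist":0}]'
python3 -c "
from h import *
dial('pics/t8.png')
s=viewer.get_image('side'); cv2.imwrite('pics/s8.png',s['pixels'][:,:,::-1])
dial('pics/t9.png')"
```

```text
time: 12.45
position: [0.5075, -0.1927, 0.304]
tool_rot: [1.378, 1.091, -1.379]
ft_force: [0.2, -0.6, 0.4]
grip_width: 0.705
p [ 0.5075 -0.1927  0.304 ] lever~ 0.647 r 0.1104 F [ 0.2 -0.6  0.4] t 12.45
ptr (np.float64(-0.4705079784430635), 28, np.float64(0.13773116743968494)) green (np.float64(-0.45728860378509445), 35, np.float64(0.36816814239701945)) dial 1.113219374657969
p [ 0.5073 -0.1927  0.3034] lever~ 0.647 r 0.1107 F [ 0.4 -0.3  0.5] t 12.55
ptr (np.float64(-0.46886473661014894), 28, np.float64(0.16254799467128467)) green (np.float64(-0.45166100688766503), 34, np.float64(0.36816814239701945)) dial 1.1172037297224842
```

View pics/t9.png

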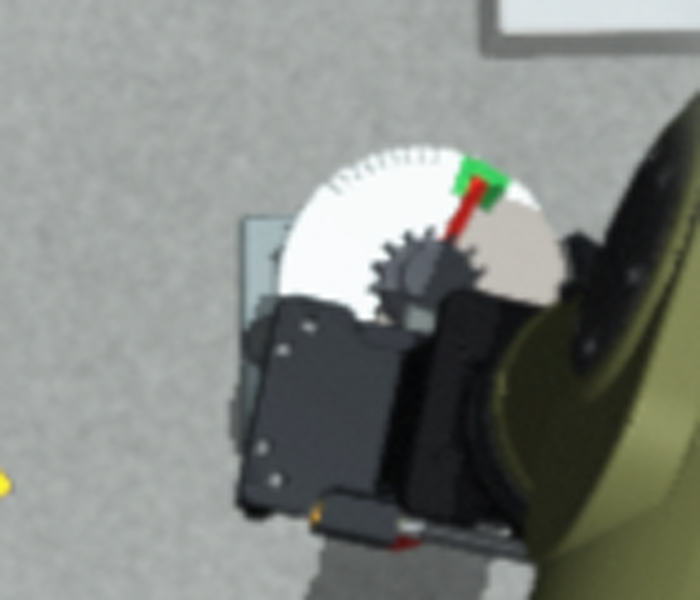

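View pics/s8.png

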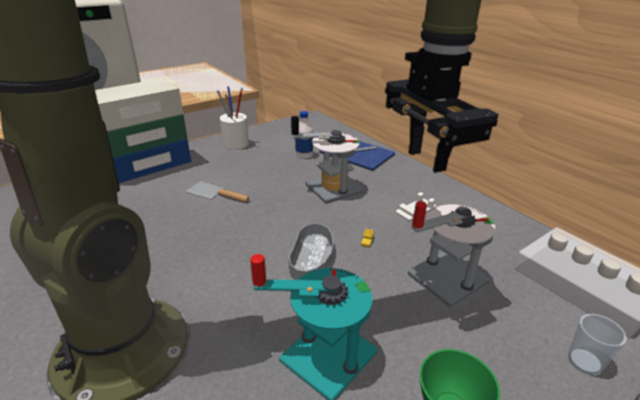

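Gripper is clear above the press, the pointer is centred in green (tip (480,182) in the crop), and the black grip is unchanged at (295,125) in the side view. Handing in.

```bash
python3 -c "
from bench import workorder
print(workorder.close_job())"
```

```text
the job is handed in; nothing more can be done
None
```

The ratchet test on the red-grip press is done and handed in, with the pointer resting in the middle of the green band. The hand-in reports no verdict.

- **Back swing:** I gripped the red grip and swung the lever anticlockwise until it met the stop, felt as about 17 N of resistance at about 1.75 rad. In the last top picture on the way, about 0.2 rad before the stop, the pointer was still at its starting reading of about 0.35 rad.
- **Forward swing:** I swung it clockwise in checked steps until the pointer lay in the band, then let go and lifted straight up.
- **Last checks:** The dial read about 1.11 to 1.12 rad in two pictures taken after release, and the lever stood at about 0.65 rad. The gripper was clear of everything, with the force reading near zero. The black grip looked unmoved in the side view, though I judged that by eye and did not measure it. The robot's clock was at about 12.6 s.
- **Disagreements:** My dial readings carry a few hundredths of a radian of error. At the band's near edge the colour-based reading gave 0.87 where the picture looked nearer 0.9. No check failed.

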